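Load the finishing carriage with turned wheels

ROBOT

A 7-joint arm with a two-finger parallel gripper is mounted at the origin on the work surface. World frame = base frame: x ahead of the robot, y to its left, z up, the work surface at z = 0. Lengths are in m, angles in degrees, forces in N, time in s.
With the tool pointing down it reaches from about 0.35 to 0.9 m from the base axis. Payload 19.9 kg.
Tool frame: the origin (TCP) lies between the finger pads; the fingertips stand 17 mm ahead of it and the grasp point (between the pads) lies 2 mm behind it (r.nose_length is the distance from the TCP to the fingertips, in m); z points along the fingers, y is the line along which they close (so a half turn about z gives the same grasp; the last joint's range is limited). The gripper opens to 94 mm and grips with 3 to 60 N. Pads are 16 mm wide; open, the fingers measure 119 mm over their backs; the gripper's body (75 mm by 177 mm) begins 78 mm behind the grasp point.
Start: joints at [63.971, 23.915, -0.59, 92.452, 0.269, 63.638, -3.037], TCP at [0.251, -0.572, 0.222] pointing down, gripper open.
Joint ranges: [-161.28, 161.28], [-22.2, 115.67], [-73.04, 71.86], [3.21, 147.25], [-68.34, 248.33], [10.77, 114.83], [-161.83, 161.83]. Speed limits (degrees/s): [108.29, 108.29, 136.94, 136.94, 172.46, 172.46, 172.46].

INTERFACE

Orientations are given as [roll, pitch, yaw] about the fixed x, y, z axes, in that order (R = Rz(yaw) Ry(pitch) Rx(roll)).
In Python, from station import r, gripper_open, close, get_image, calibration, workorder, spotter gives the robot as it stands. Calls block until the motion is done:
- r.move_ptp(position, orientation): joint-space move of the TCP to a pose.
- r.line_to(position, rate=0.15, frame=None, f_stop=None): straight line of the TCP; frame=None keeps the orientation; rate is the mean speed in m/s. With f_stop (N) it stops when the force on the tool has changed by that much, and returns True; else False.
- r.set_joints(angles): joint-space move.
- gripper_open() and close(f_grip=None): open the fingers fully, or close them until they stop; f_grip is the grip in N (None keeps the last).
- r.hold(seconds).
- r.solve_ik(position, orientation): joint angles nearest the present ones, or None.
- get_image(name): name is "scene" or "top" or "wrist"; returns the picture (420x560x3 uint8, red, green, blue); there is no depth.
- calibration(name): a dict with "fx", "fy", "cx", "cy" (pixels), "world_from_camera" (4x4, takes a point from camera to world coordinates). Camera axes: x right, y down, z forward; pixel columns grow to the right and rows downward; lengths in m; the calibration is good to about 2 mm. A picture is of the moment at which its call begins: read the wrist's pose just before it. calibration takes no time and is no camera call; for the wrist camera it gives the pose at the moment of the call.
A pose or a line that the arm cannot do raises r.MotionError and nothing moves.
- workorder.hand_in(): hands the job in; it is judged then, once.
Trained networks look in the newest picture that a camera, given by its name, has taken for a name from the list of things; names that differ only in an ending like _2 or _b are one class to them, and where a whole thing is asked for, a point or a joint stands for the part that bears it (a point fixed in the world has none). Each returns a list of dicts, best first, with "score" (0 to 1); they miss things now and then, are a little off and sometimes report something else, mostly with a low value. They report only what shows in the picture. A call takes as long as a camera call. They do not tell look-alikes from the thing itself.
- spotter.recognise(query, camera): "rect" ([left, top, right, bottom] in pixels, round what is visible of it).
- spotter.mark_of(query, camera): "uv" ([column, row] in pixels: a listed point, or the origin of a listed thing).
Readings, each from a call of its own:
- r.current_clock(): time.
- r.current_joint_pos(): joint angles.
- r.current_joint_vel(): joint speeds.
- r.current_tau(): joint torques, N m.
- r.current_eef_pos(): TCP position.
- r.current_orientation(): TCP orientation.
- r.current_wrist_force(): force on the tool from outside, world axes, zero at the start.
- r.current_ft_torque(): the same for the moment, N m.
- r.current_opening(): opening from 0.0 (shut) to 1.0 (fully open).
- r.current_grip_force(): force on a finger pad.
Only numpy, scipy, OpenCV 4.12 (cv2) and the standard library are available. Lean on these libraries where they do the work, as an engineer would, in place of code of your own. Each camera call takes 0.05 s, during which the arm holds its last target. There are 200 camera calls.

TASK

Slide the wooden carriage onto the dovetail rail from the rail's open end until it is fully home against the stop, and then turn its side clamp knob clockwise until it is tight. Lift the clear cover straight off the board it is nested over, leaving the clinging board where it is, and set the cover upright on the cork mat. After the carriage is clamped, put every turned wheel from the board over a pin of the carriage, lying flat on its deck, one wheel to a pin, and disturb nothing else on the bench.

Things in the scene. Friction and masses are not known exactly. Their poses are not given: they have to be found in the camera images.
- rail: Fixed dovetail rail: dark wooden foot 145 x 60 x 20 mm with an aluminium dovetail (neck 24 mm wide at height 20 mm, flat top 44 mm wide at height 36 mm; 130 mm long, open end tapered over 23 mm). Origin at its underside. x runs along it from the open end (-65 mm) to the stop (a block 50 mm high, its face at +65 mm); z up.
- rail_home (a point): Where the carriage's origin lies when it is fully home (on the rail's axis, 13 mm past the rail's middle towards the stop, 21.5 mm above the bench); axes as the rail's.
- carriage: Wooden carriage, about 0.5 kg: deck 104 x 104 x 18 mm on two dovetail jaws 14.5 mm high (1.8 mm play either side of the rail, ends flared), a grip rib and four pins on top. Origin at the centre of its underside, 21.5 mm up when on the rail; groove along x, z up. Deck top 32.5 mm above the origin. Clamp lug on the +y side, to 92 mm. Fits either way round; with x as the rail's x the knob faces away from the robot.
- carriage_grip (a point): Centre of the carriage's dark grip rib, which is 34 mm long (along the carriage's x), 14 mm thick (along y) and 40 mm high, its top 72.5 mm above the carriage's origin; axes as the carriage's.
- clamp (a joint): Clamp knob on the carriage, turns about the vertical: 0 fully loose, grows clockwise seen from above to a stop at 1.4 rad; it counts as tight above 1.15. Stiff (0.03 N m), stays where it is left, starts between 0 and 0.25; tightening it does not change how the carriage slides.
- clamp_grip (a point): Centre of the black wing of the clamp knob, on its axis (76 mm from the carriage's middle along its +y, 47.8 mm above its origin). The wing is 36 mm long along this point's x, 11 mm thick along its y, 26 mm high.
- board: Inner of the nested pair: loose plywood board 116 x 116 x 20 mm, 0.4 kg, origin at the centre of its underside, with four stub pins 10 mm in diameter and 15 mm high at (+-31, +-31) mm. It has to stay where it is. Two sprung catches of the cover rub on its edges: it clings, but comes free if the cover is lifted level and slowly.
- cover: Outer of the nested pair: upturned open box of clear plastic with thin wooden edges, 129 x 129 x 58 mm, walls 4 mm, about 0.25 kg, standing on the bench over the board and the wheels (2.5 mm of play round the board). Origin at the centre of its rim plane (underside), z up.
- cover_grip (a point): Centre of the cover's dark wooden handle rib, 46 mm long (along the cover's x), 14 mm thick (along y), 34 mm high, standing on the cover's top; 75 mm above the cover's origin.
- mat: Fixed cork mat 180 x 180 x 4 mm, origin at the centre of its underside.
- wheel0_mid (a point): Centre of a turned wooden wheel (a thick ring), 36 mm in diameter, 22 mm thick, bore 19 mm, about 30 g; z along its bore. At the start it lies flat on the board over a stub pin, or is absent (two to four wheels are there).
- wheel1_mid (a point): Centre of a turned wooden wheel (a thick ring), 36 mm in diameter, 22 mm thick, bore 19 mm, about 30 g; z along its bore. At the start it lies flat on the board over a stub pin, or is absent (two to four wheels are there).
- wheel2_mid (a point): Centre of a turned wooden wheel (a thick ring), 36 mm in diameter, 22 mm thick, bore 19 mm, about 30 g; z along its bore. At the start it lies flat on the board over a stub pin, or is absent (two to four wheels are there).
- wheel3_mid (a point): Centre of a turned wooden wheel (a thick ring), 36 mm in diameter, 22 mm thick, bore 19 mm, about 30 g; z along its bore. At the start it lies flat on the board over a stub pin, or is absent (two to four wheels are there).
- pin0 (a point): On the axis of a steel pin of the carriage, 11 mm above the deck: where a wheel's centre lies when it is on this pin. Pin 12 mm in diameter, 26 mm high, round tip, at 32 mm, 32 mm in the carriage's x and y.
- pin1 (a point): On the axis of a steel pin of the carriage, 11 mm above the deck: where a wheel's centre lies when it is on this pin. Pin 12 mm in diameter, 26 mm high, round tip, at -32 mm, 32 mm in the carriage's x and y.
- pin2 (a point): On the axis of a steel pin of the carriage, 11 mm above the deck: where a wheel's centre lies when it is on this pin. Pin 12 mm in diameter, 26 mm high, round tip, at -32 mm, -32 mm in the carriage's x and y.
- pin3 (a point): On the axis of a steel pin of the carriage, 11 mm above the deck: where a wheel's centre lies when it is on this pin. Pin 12 mm in diameter, 26 mm high, round tip, at 32 mm, -32 mm in the carriage's x and y.
- screwdriver: Bystander: screwdriver lying on the bench.
- jar: Bystander: glass jar, 64 mm in diameter, 85 mm high.
- mallet: Bystander: wooden mallet lying on the bench.
Not all that is in view belongs to the job. What is shaped like the carriage but purple or turquoise is not meant.

How it is judged:
By the outcome, as a careful person would: the job done as asked, in the order asked, and still so for the second after the job is handed in, with the robot touching nothing.
Of wheel0, wheel1, wheel2, wheel3 only 2 to 4 are there at a start; the rules pass over those that are not, and their reading is None.
At some moment in a run one of carriage, wheel0, wheel1, wheel2, wheel3 may be knocked a few centimetres aside while the robot is not near it.
Once in a run the grip may slacken for a moment while it holds something.
It also fails if it takes over 210 s, if anything falls off the work surface, if the arm or the gripper's body presses on something with over 40 N, if the wrist force passes 120 N, or if a joint passes its speed limit or range.

## Working session

There is one attempt and no reset: what is moved stays moved. The work goes in short steps, each a Python script; the robot and the scene stay as the last script left them, time stands still between calls to the robot, and variables do not carry over. Pictures are saved under pics/ and viewed, at most 14 in all, crops included, and the job is handed in when it is done.

```bash
ls; mkdir -p pics; cat > h.py <<'E'
import numpy as np, cv2
from station import r, gripper_open, close, get_image, calibration, workorder, spotter
def save(im,name): cv2.imwrite('pics/'+name+'.png', im[:,:,::-1])
def ray(cal,uv):
    T=np.array(cal["world_from_camera"]); d=T[:3,:3]@np.array([(uv[0]-cal["cx"])/cal["fx"],(uv[1]-cal["cy"])/cal["fy"],1.]); return T[:3,3],d
def at_z(cal,uv,z):
    o,d=ray(cal,uv); return o+d*(z-o[2])/d[2]
def proj(cal,p):
    T=np.linalg.inv(np.array(cal["world_from_camera"])); q=T[:3,:3]@np.array(p)+T[:3,3]; return np.array([cal["fx"]*q[0]/q[2]+cal["cx"],cal["fy"]*q[1]/q[2]+cal["cy"]])
E
python3 - <<'E'
from h import *
a=get_image("top"); b=get_image("scene"); save(a,'top0'); save(b,'scene0')
for cam in("top","scene"):
    c=calibration(cam); print(cam,c)
    for q,z in [("rail",0),("carriage_grip",.07),("clamp_grip",.06),("cover_grip",.075),("board",0),("mat",0),("carriage",0.0),("wheel0_mid",.03),("pin0",.0435),("jar",0),("rail_home",.0215)]:
        for m in spotter.mark_of(q,cam)[:5]: print(q,round(m["score"],2),np.round(m["uv"],0),np.round(at_z(c,m["uv"],z),3))
E
```

```text
pics
top {'fx': 418.80317557351503, 'fy': 418.80317557351503, 'cx': 280.9535761043981, 'cy': 209.8650957184201, 'world_from_camera': array([[-0.01840082, -0.98696817,  0.15986009,  0.35357346],
       [-0.99946223,  0.01381709, -0.02973785,  0.08538462],
       [ 0.02714151, -0.16032132, -0.98669165,  1.30190103],
       [ 0.        ,  0.        ,  0.        ,  1.        ]])}
rail 0.87 [308. 192.] [ 0.622 -0.043  0.   ]
carriage_grip 0.83 [121. 227.] [0.51  0.519 0.07 ]
carriage_grip 0.69 [180. 241.] [0.465 0.345 0.07 ]
carriage_grip 0.68 [316. 191.] [ 0.61 -0.06  0.07]
carriage_grip 0.66 [190. 306.] [0.28  0.315 0.07 ]
carriage_grip 0.53 [292. 244.] [0.451 0.018 0.07 ]
clamp_grip 0.66 [101. 241.] [0.469 0.579 0.06 ]
clamp_grip 0.46 [201. 282.] [0.344 0.284 0.06 ]
clamp_grip 0.39 [183. 220.] [0.53  0.341 0.06 ]
cover_grip 0.86 [401. 230.] [ 0.485 -0.308  0.075]
cover_grip 0.29 [409. 177.] [ 0.647 -0.343  0.075]
board 0.16 [168. 232.] [0.5   0.398 0.   ]
mat 0.91 [290. 242.] [0.464 0.019 0.   ]
carriage 0.98 [189. 237.] [0.484 0.332 0.   ]
carriage 0.89 [127. 224.] [0.528 0.525 0.   ]
[... 1170 characters left out ...]
168. 256.] [ 0.492 -0.32   0.075]
cover_grip 0.41 [346. 162.] [0.485 0.328 0.075]
board 0.36 [173. 269.] [ 0.484 -0.314  0.   ]
mat 0.75 [260. 213.] [0.45  0.007 0.   ]
carriage 0.95 [345. 174.] [0.468 0.345 0.   ]
carriage 0.81 [305. 143.] [0.257 0.336 0.   ]
carriage 0.75 [317. 300.] [ 0.804 -0.047  0.   ]
carriage 0.61 [392. 162.] [0.517 0.519 0.   ]
pin0 0.94 [388. 148.] [0.488 0.519 0.044]
pin0 0.81 [299. 149.] [0.311 0.266 0.044]
pin0 0.78 [361. 164.] [0.496 0.386 0.044]
pin0 0.75 [306. 131.] [0.248 0.347 0.044]
pin0 0.72 [315. 140.] [0.308 0.341 0.044]
jar 0.75 [344. 174.] [0.466 0.344 0.   ]
jar 0.65 [191. 329.] [ 0.681 -0.364  0.   ]
rail_home 0.81 [273. 251.] [ 0.61  -0.056  0.022]
```

View pics/top0.png

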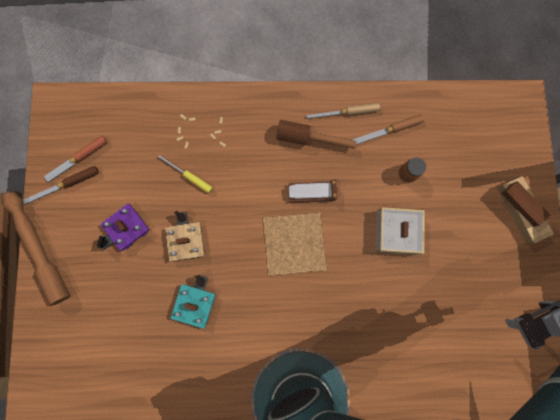

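View pics/scene0.png

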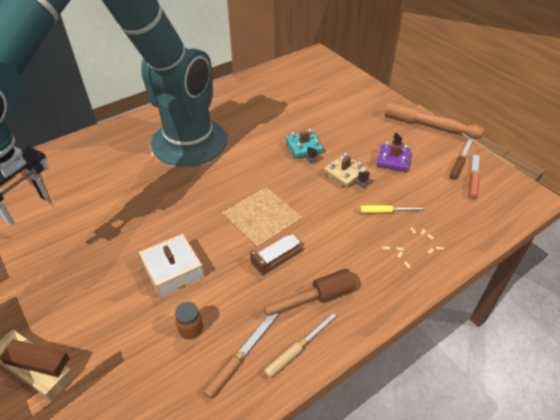

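The carriage candidates are purple (125,227), turquoise (193,306) and plain wood (185,241). The plain wood one is the target, with its knob away from the robot. The rail is at (312,191) with its stop on the right. The cover is at (401,230) and the mat at (294,244). Next is a close wrist look.

```bash
python3 - <<'E'
from h import *
print(r.current_orientation(), r.current_clock())
c=calibration("wrist"); print(np.round(c["world_from_camera"],3),c["fx"])
r.move_ptp([.44,.345,.33],[180,0,90])
def look(n,qs):
    c=calibration("wrist"); im=get_image("wrist"); save(im,n)
    print(n,np.round(c["world_from_camera"],3).tolist())
    for q,z in qs:
        for m in spotter.mark_of(q,"wrist")[:5]: print(q,round(m["score"],2),np.round(m["uv"],0),np.round(at_z(c,m["uv"],z),4))
look('w1',[("carriage_grip",.052),("clamp_grip",.0478),("pin0",.0435),("carriage",0)])
r.move_ptp([.6,-.03,.36],[180,0,90])
look('w2',[("rail",0),("rail_home",.0215)])
save(np.hstack([cv2.imread('pics/w1.png'),cv2.imread('pics/w2.png')])[:,:,::-1],'w12')
im=cv2.imread('pics/w12.png'); cv2.imwrite('pics/w12.png',cv2.resize(im,(800,300)))
print(r.current_clock())
E
```

```text
[-1.79992681e+02  2.43991412e-03  2.36537175e+01] 1.2
[[ 0.401 -0.884 -0.238  0.32 ]
 [-0.916 -0.388 -0.103 -0.542]
 [-0.001  0.259 -0.966  0.386]
 [ 0.     0.     0.     1.   ]] 298.225650376118
w1 [[1.0, -0.0, -0.001, 0.441], [-0.001, -0.966, -0.258, 0.42], [-0.001, 0.258, -0.966, 0.493], [0.0, 0.0, 0.0, 1.0]]
carriage_grip 0.92 [341.  53.] [0.5164 0.5234 0.052 ]
carriage_grip 0.83 [305. 188.] [0.4721 0.341  0.052 ]
carriage_grip 0.81 [179. 200.] [0.2817 0.3222 0.052 ]
carriage_grip 0.26 [283. 208.] [0.4389 0.3103 0.052 ]
clamp_grip 0.89 [354. 178.] [0.5459 0.355  0.0478]
clamp_grip 0.66 [305.   0.] [0.4681 0.5865 0.0478]
clamp_grip 0.59 [227. 217.] [0.3519 0.2943 0.0478]
pin0 0.97 [322. 205.] [0.4995 0.312  0.0435]
pin0 0.93 [278. 168.] [0.4308 0.3701 0.0435]
pin0 0.9 [336.  88.] [0.5131 0.4816 0.0435]
pin0 0.9 [159. 178.] [0.2509 0.355  0.0435]
pin0 0.87 [206. 188.] [0.3218 0.3389 0.0435]
carriage 0.82 [298. 181.] [0.4641 0.3426 0.    ]
carriage 0.64 [185. 200.] [0.2725 0.3118 0.    ]
carriage 0.55 [335.  63.] [0.518  0.5224 0.    ]
carriage 0.38 [434. 175.] [0.6882 0.3525 0.    ]
w2 [[1.0, 0.002, -0.0, 0.6], [0.002, -0.966, -0.258, 0.047], [-0.001, 0.258, -0.966, 0.523], [0.0, 0.0, 0.0, 1.0]]
rail 0.77 [292. 190.] [ 0.6142 -0.0503  0.    ]
rail_home 0.87 [297. 194.] [ 0.6216 -0.0536  0.0215]
6.4083
```

View pics/w12.png

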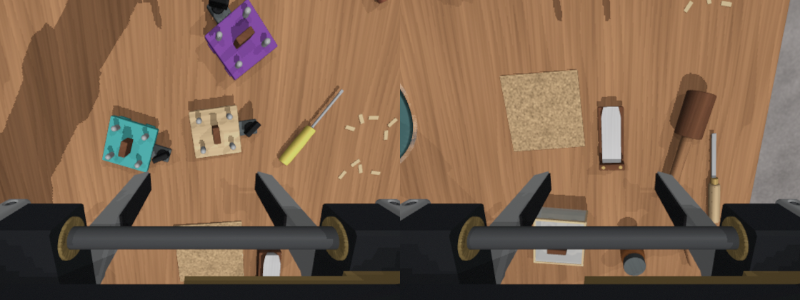

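The wooden carriage at (215,130) in the left half is confirmed, with its knob on +x. The rail is at (611,135) in the right half, with the stop at its lower (-y) end. I'll refine both from closer up.

```bash
cat >> h.py <<'E'
def railfit(im,c,dbg=None,near=(.617,-.045)):
    hsv=cv2.cvtColor(im,cv2.COLOR_RGB2HSV); m=((hsv[...,1]<50)&(hsv[...,2]>120)).astype(np.uint8)
    n,l,st,ce=cv2.connectedComponentsWithStats(m); u=proj(c,[*near,.036])
    k=min([i for i in range(1,n) if st[i,4]>200],key=lambda i:np.hypot(*(ce[i]-u)))
    ct=max(cv2.findContours((l==k).astype(np.uint8),cv2.RETR_EXTERNAL,cv2.CHAIN_APPROX_NONE)[0],key=len)[:,0]
    P=np.array([at_z(c,p,.036)[:2] for p in ct])*1000
    print('rail rect',cv2.minAreaRect(P.astype(np.float32)))
    # side lines: mid strip, fit x(y) at each side
    y0,y1=P[:,1].min(),P[:,1].max(); mid=P[(P[:,1]>y0+20)&(P[:,1]<y1-35)]
    xm=np.median(mid[:,0]); a=np.polyfit(*mid[mid[:,0]<xm].T[::-1],1); b=np.polyfit(*mid[mid[:,0]>xm].T[::-1],1)
    print('y',y0,y1,'left',a,'right',b,'width',np.polyval(b-a,(y0+y1)/2)); return P,(a+b)/2
from scipy.optimize import least_squares
def carfit(c,zo,guess,cam="wrist"):
    """carriage pose x,y,yaw (yaw: carriage x axis) from pins+grips; guess (x,y,yaw deg)"""
    L={"pin0":[(sx*.032,sy*.032,.0435) for sx in(1,-1) for sy in(1,-1)],"carriage_grip":[(0,0,.0525)],"clamp_grip":[(0,.076,.0478)]}
    ob=[]
    def w(p,l):
        t=np.radians(p[2]); return [p[0]+np.cos(t)*l[0]-np.sin(t)*l[1],p[1]+np.sin(t)*l[0]+np.cos(t)*l[1],zo+l[2]]
    for q,ls in L.items():
        ms=spotter.mark_of(q,cam)
        for l in ls:
            u=proj(c,w(guess,l)); k=[m for m in ms if np.hypot(*(np.array(m["uv"])-u))<25]
            if k: ob.append((l,np.array(min(k,key=lambda m:np.hypot(*(np.array(m["uv"])-u)))["uv"])))
    s=least_squares(lambda p:np.concatenate([proj(c,w(p,l))-u for l,u in ob]),guess,loss='soft_l1',x_scale=[.01,.01,1])
    print('car',np.round(s.x,4),len(ob),'rms px',np.round(np.sqrt(np.mean(s.fun**2)),2)); return s.x
E
python3 - <<'E'
from h import *
r.line_to([.617,.0,.24]); c=calibration("wrist"); im=get_image("wrist"); save(im,'r1'); railfit(im,c)
for q,z in(("rail",0),("rail_home",.0215)): print([ (round(m['score'],2),np.round(at_z(c,m['uv'],z),4)) for m in spotter.mark_of(q,"wrist")[:1]])
ct=calibration("top"); railfit(get_image("top"),ct)
r.move_ptp([.466,.38,.27],[180,0,90]); c=calibration("wrist"); im=get_image("wrist"); save(im,'c1'); carfit(c,0,(.466,.343,-80))
a=cv2.imread('pics/r1.png');b=cv2.imread('pics/c1.png'); cv2.imwrite('pics/rc.png',cv2.resize(np.hstack([a,b]),(800,300)))
print(r.current_clock())
E
```

```text
rail rect ((618.5776977539062, -42.549476623535156), (44.90446472167969, 131.27621459960938), 0.902775228023529)
y -108.37965858097843 23.02594377522732 left [-2.8256495e-02  5.9565897e+02] right [-1.57575445e-02  6.40362192e+02] width 44.16980581077018
[(0.92, array([ 0.62  , -0.0433,  0.    ]))]
[(0.62, array([ 0.6211, -0.0584,  0.0215]))]
rail rect ((484.646728515625, -298.48876953125), (72.47415161132812, 212.9641876220703), 27.39771842956543)
y -388.3016313124187 -213.84625048968007 left [ -0.35841663 353.89935254] right [ -0.63245254 294.7217482 ] width 23.327468105516616
car [  0.4678   0.3418 -81.8202] 5 rms px 1.01
9.3083
```

View pics/rc.png

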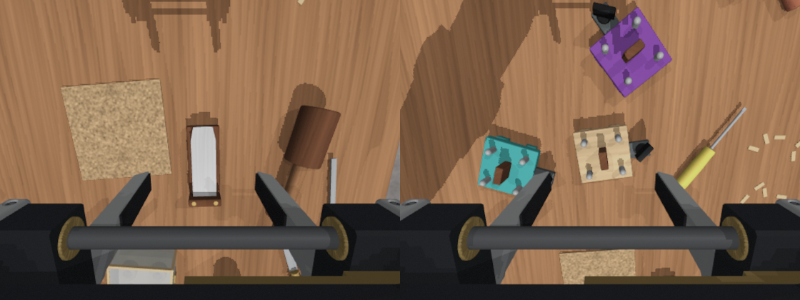

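```bash
python3 - <<'E'
import cv2
b=cv2.imread('pics/c1.png'); a=cv2.imread('pics/r1.png')
import numpy as np
cv2.imwrite('pics/cc.png',np.hstack([cv2.resize(b[160:270,230:360],None,fx=3,fy=3),cv2.resize(a[150:300,245:325],(160*11//10,330))]))
E
```

```text
(no output)
```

View pics/cc.png

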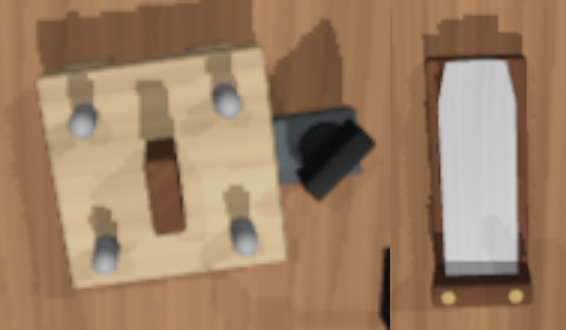

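```bash
cat >> h.py <<'E'
RAIL=np.array([.6189,-.0425]); RYAW=-89.0
def rot(yaw,v):
    t=np.radians(yaw); return np.array([np.cos(t)*v[0]-np.sin(t)*v[1],np.sin(t)*v[0]+np.cos(t)*v[1]])
def st(*a): print(*a,'t',round(r.current_clock(),1),'pos',np.round(r.current_eef_pos(),4),'yaw',np.round(r.current_orientation()[2],1),'F',np.round(r.current_wrist_force(),1),'op',np.round(r.current_opening(),3),'g',np.round(r.current_grip_force(),1))
E
python3 - <<'E'
from h import *
c=calibration("wrist"); get_image("wrist"); p=carfit(c,0,(.4678,.3418,-81.8))
g=p[:2]+rot(p[2],[-.007,0]); o=[180,0,p[2]+180]
r.move_ptp([*g,.16],o); r.line_to([*g,.062],.1); st('at'); close(40); st('closed')
r.line_to([*g,.12],.08); st('lift')
c=calibration("wrist"); save(get_image("wrist"),'held'); carfit(c,.058,(p[0],p[1],p[2]))
E
```

```text
car [  0.4693   0.3415 -83.0455] 5 rms px 2.3
at t 11.2 pos [0.4687 0.3488 0.0626] yaw 97.0 F [-0.3  0.1  0.3] op 1.0 g 0.0
closed t 12.4 pos [0.4682 0.3485 0.062 ] yaw 97.0 F [-2.3 -1.2 -0. ] op 0.143 g 40.0
lift t 13.2 pos [0.4684 0.3482 0.1196] yaw 96.9 F [-0.  -0.1 -4.8] op 0.144 g 40.0
car [  0.4695   0.3412 -84.0103] 4 rms px 1.0
```

```bash
cat >> h.py <<'E'
def cart(s,zo,lat=0,dx=-.007):  # tool position for carriage centre at s along rail from rail middle
    v=RAIL+rot(RYAW,[s+dx,lat]); return [*v,zo+.062]
E
python3 - <<'E'
from h import *
o=[180,0,RYAW+180]
r.line_to([.468,.115,.110],.15); r.line_to(cart(-.155,.048),.12,frame=o)
r.line_to(cart(-.135,.0227),.06); r.hold(.3); st('start')
c=calibration("wrist"); save(get_image("wrist"),'enter')
for s in np.arange(-.125,-.055,.01):
    hit=r.line_to(cart(s,.0224),.04,f_stop=12); st(round(s,3),hit)
    if hit: break
print(r.current_ft_torque())
E
```

```text
start t 17.5 pos [0.6165 0.0997 0.0849] yaw 91.0 F [ 0.5 -1.1 -4.6] op 0.147 g 40.0
-0.125 False t 18.0 pos [0.6167 0.089  0.0844] yaw 91.0 F [ 0.1 -0.6 -5.2] op 0.147 g 40.0
-0.115 False t 18.4 pos [0.6168 0.0791 0.0844] yaw 91.0 F [ 0.6  0.5 -4.5] op 0.147 g 40.0
-0.105 True t 18.6 pos [0.6166 0.0733 0.0845] yaw 91.1 F [ 0.1  3.3 -2.7] op 0.145 g 40.0
[ 0.76707605 -0.25842263  0.05185214]
```

```bash
python3 - <<'E'
from h import *
im=get_image("scene"); w=get_image("wrist")
cv2.imwrite('pics/s2.png',np.hstack([cv2.resize(im[170:290,220:360,::-1],(467,400)),cv2.resize(w[150:300,220:340,::-1],(320,400))]))
c=calibration("wrist"); carfit(c,.0224,(.6166,.066,-89)); print(np.array(r.current_orientation()))
E
```

```text
car [ 6.16700e-01  7.00000e-02 -8.88128e+01] 6 rms px 3.38
[-1.79945900e+02 -1.22753339e-01  9.11176084e+01]
```

View pics/s2.png

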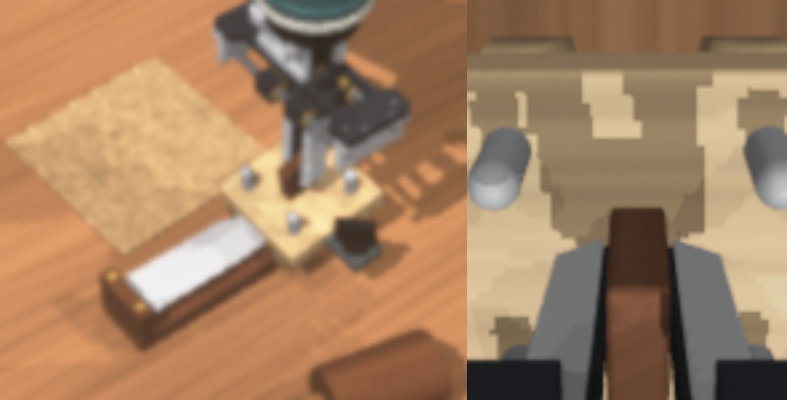

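```bash
python3 - <<'E'
from h import *
for z,lat in [(.0224,.0015),(.0224,-.0015),(.0236,0),(.0236,.0015),(.0236,-.0015),(.0214,0)]:
    r.line_to(cart(-.118,z,lat),.06)
    hit=r.line_to(cart(-.090,z,lat),.04,f_stop=15); st(z,lat,hit); print(np.round(r.current_ft_torque(),2))
    if not hit: break
E
```

```text
0.0224 0.0015 True t 19.6 pos [0.6182 0.0727 0.0845] yaw 91.1 F [ 0.8  3.7 -2. ] op 0.148 g 40.0
[ 0.82 -0.25  0.07]
0.0224 -0.0015 True t 20.4 pos [0.6152 0.072  0.0845] yaw 91.2 F [ 0.3  4.  -2.6] op 0.145 g 40.0
[ 0.9  -0.25  0.07]
0.0236 0 True t 21.1 pos [0.6167 0.0712 0.0857] yaw 91.3 F [ 1.4  3.6 -2.5] op 0.146 g 40.0
[ 0.75 -0.27  0.02]
0.0236 0.0015 True t 21.9 pos [0.6183 0.0706 0.0857] yaw 91.3 F [ 0.9  3.7 -2.7] op 0.147 g 40.0
[ 0.81 -0.24  0.04]
0.0236 -0.0015 True t 22.7 pos [0.6153 0.0699 0.0857] yaw 91.4 F [ 0.8  3.3 -3. ] op 0.145 g 40.0
[ 0.8  -0.27  0.02]
0.0214 0 True t 23.5 pos [0.6168 0.0698 0.0835] yaw 91.5 F [ 1.2  4.4 -2.3] op 0.147 g 40.0
[ 0.81 -0.27  0.07]
```

```bash
cat >> h.py <<'E'
from scipy.spatial.transform import Rotation as Ro
def car6(guess,cams=("wrist","scene","top")):
    L={"pin0":[(sx*.032,sy*.032,.0435) for sx in(1,-1) for sy in(1,-1)],"carriage_grip":[(0,0,.0525)],"clamp_grip":[(0,.076,.0478)]}
    W=lambda p,l:np.array(p[:3])+Ro.from_euler('xyz',p[3:],degrees=True).apply(l)
    ob=[]
    for cam in cams:
        c=calibration(cam); get_image(cam)
        for q,ls in L.items():
            ms=spotter.mark_of(q,cam)
            for l in ls:
                u=proj(c,W(guess,l)); k=[m for m in ms if np.hypot(*(np.array(m["uv"])-u))<(25 if cam=="wrist" else 9)]
                if k: ob.append((c,cam,l,np.array(min(k,key=lambda m:np.hypot(*(np.array(m["uv"])-u)))["uv"])))
    f=lambda p:np.concatenate([proj(c,W(p,l))-u for c,_,l,u in ob])
    s=least_squares(f,guess,loss='soft_l1',x_scale=[.01]*3+[2]*3)
    print('car6',np.round(s.x,4)); 
    for o,e in zip(ob,f(s.x).reshape(-1,2)): print('  ',o[1],o[2],np.round(e,1))
    return s.x
E
python3 - <<'E'
from h import *
r.line_to(cart(-.128,.0227),.06); st('back'); print(np.round(r.current_ft_torque(),2))
car6((*(RAIL+rot(RYAW,[-.128,0])),.0227,0,0,-89.))
r.line_to(cart(-.140,.0227),.06)
hit=r.line_to(cart(-.140,-.005),.03,f_stop=4); st(hit); print(np.round(r.current_ft_torque(),2))
E
```

```text
back t 24.0 pos [0.6165 0.0927 0.0846] yaw 91.6 F [ 0.3 -0.7 -5.3] op 0.144 g 40.0
[-0.09 -0.01  0.09]
car6 [ 6.16700e-01  1.01500e-01  1.93000e-02 -5.92000e-02  1.24501e+01
 -8.84823e+01]
   wrist (0.032, 0.032, 0.0435) [ 2.6 -0.2]
   wrist (0.032, -0.032, 0.0435) [-1.9 -0.3]
   wrist (-0.032, 0.032, 0.0435) [-0.  -0.5]
   wrist (-0.032, -0.032, 0.0435) [-2.9  0.3]
   wrist (0, 0, 0.0525) [ 1.2 -0.3]
   wrist (0, 0.076, 0.0478) [-0.7  1. ]
   scene (0.032, 0.032, 0.0435) [ 0.9 -0.3]
   scene (0.032, -0.032, 0.0435) [2.2 0.1]
   scene (-0.032, 0.032, 0.0435) [0.5 2. ]
   scene (-0.032, -0.032, 0.0435) [1.3 0.5]
   scene (0, 0, 0.0525) [0.4 1.2]
   scene (0, 0.076, 0.0478) [-3.4 -1.4]
   top (0.032, -0.032, 0.0435) [ 5.2 -1.6]
   top (-0.032, 0.032, 0.0435) [1.6 2.8]
   top (-0.032, -0.032, 0.0435) [ 2.3 -1.2]
   top (0, 0, 0.0525) [-0.6 -1.5]
True t 25.4 pos [0.6162 0.1047 0.0742] yaw 91.5 F [-0.5  2.4  2.3] op 0.145 g 40.0
[ 0.   -0.18 -0.  ]
```

```bash
python3 - <<'E'
from h import *
hit=r.line_to(cart(-.140,.001),.03,f_stop=35); st(hit); print(np.round(r.current_ft_torque(),2))
gripper_open(); r.hold(.3); st('open')
p=r.current_eef_pos(); r.line_to([p[0],p[1]+.02,.20],.15)
x=car6((*(RAIL+rot(RYAW,[-.14,0])),.0,0,0,-89.))
E
```

```text
False t 25.9 pos [0.6167 0.1067 0.0641] yaw 91.6 F [-1.8  8.  10.6] op 0.148 g 40.0
[1.6  0.15 0.14]
open t 27.5 pos [0.6163 0.1045 0.063 ] yaw 91.5 F [-0.4 -0.2  0.2] op 0.999 g 0.3
car6 [ 6.16200e-01  1.10400e-01  9.00000e-04 -8.27400e-01  3.63000e-02
 -8.98575e+01]
   wrist (0.032, 0.032, 0.0435) [-2.9 -0.4]
   wrist (0.032, -0.032, 0.0435) [ 0.9 -0.1]
   wrist (-0.032, -0.032, 0.0435) [ 0.6 -1.3]
   wrist (0, 0, 0.0525) [2.8 1.4]
   wrist (0, 0.076, 0.0478) [-1.  -0.2]
   scene (0.032, 0.032, 0.0435) [ 2.2 -1.5]
   scene (0.032, -0.032, 0.0435) [ 4.  -3.7]
   scene (-0.032, 0.032, 0.0435) [-0.7 -0.7]
   scene (-0.032, -0.032, 0.0435) [-0.4  0.4]
   scene (0, 0, 0.0525) [-2.5  2.3]
   scene (0, 0.076, 0.0478) [-1.1 -2.3]
   top (0.032, -0.032, 0.0435) [ 1.9 -0.5]
   top (-0.032, -0.032, 0.0435) [0.6 0.2]
   top (0, 0, 0.0525) [ 0.6 -0.3]
```

```bash
python3 - <<'E'
from h import *
cx,cy=.6162,.1104; off=-.004
o=[180,0,RYAW+180]
g=np.array([cx,cy])+rot(RYAW,[off,0])
r.line_to([*g,.12],.15,frame=o); r.line_to([*g,.0545],.08); close(60); r.hold(.2); st('closed')
z0=r.current_eef_pos()[2]
r.line_to([*g,z0+.0228],.03); st('lift'); print(np.round(r.current_ft_torque(),2))
car6((cx,cy,.0228,0,0,-89.),("wrist","scene"))
def T(s,dz): return [*(RAIL+rot(RYAW,[s+off,0])),z0+dz]
s0=(np.array([cx,cy])-RAIL)@rot(RYAW,[1,0]); print('s0',s0)
for s in np.arange(s0+.01,-.085,.01):
    hit=r.line_to(T(s,.0228),.04,f_stop=15); st(round(s,3),hit); print(np.round(r.current_ft_torque(),2))
    if hit: break
E
```

```text
closed t 32.3 pos [0.6161 0.1144 0.0545] yaw 91.0 F [-0.2  0.2 -0.6] op 0.144 g 60.0
lift t 33.2 pos [0.6161 0.1143 0.0771] yaw 91.0 F [-0.5  0.4 -4.7] op 0.144 g 60.0
[-0.04 -0.08 -0.01]
car6 [ 6.17900e-01  1.06600e-01  2.13000e-02  1.65450e+00 -1.58000e+00
 -8.80522e+01]
   wrist (-0.032, 0.032, 0.0435) [0.6 0.7]
   wrist (-0.032, -0.032, 0.0435) [0.3 1.8]
   wrist (0, 0, 0.0525) [-1.4 -1.4]
   wrist (0, 0.076, 0.0478) [-0.1 -0.4]
   scene (0.032, 0.032, 0.0435) [-2.4 -0.7]
   scene (0.032, -0.032, 0.0435) [ 2.5 -0.2]
   scene (-0.032, 0.032, 0.0435) [1.  2.2]
   scene (-0.032, -0.032, 0.0435) [ 0.5 -1.4]
   scene (0, 0, 0.0525) [-0.1  1.7]
   scene (0, 0.076, 0.0478) [ 0.6 -3.2]
s0 -0.1529238340867929
-0.143 False t 34.0 pos [0.6164 0.1039 0.0773] yaw 91.0 F [-0.4 -0.  -5.1] op 0.144 g 60.0
[ 0.09 -0.05 -0.06]
-0.133 False t 34.4 pos [0.6166 0.094  0.0773] yaw 91.0 F [-0.8 -0.1 -5.4] op 0.143 g 60.0
[-0.01 -0.02  0.02]
-0.123 False t 34.8 pos [0.6167 0.0841 0.0773] yaw 91.0 F [ 0.6 -0.1 -4.6] op 0.142 g 60.0
[ 0.01 -0.01 -0.03]
-0.113 False t 35.2 pos [0.6169 0.074  0.0773] yaw 91.0 F [-0.   0.7 -5.2] op 0.147 g 60.0
[ 0.05 -0.05  0.02]
-0.103 False t 35.6 pos [0.6171 0.064  0.0773] yaw 91.0 F [ 1.   0.9 -4.4] op 0.147 g 60.0
[-0.02 -0.02 -0.02]
-0.093 False t 36.0 pos [0.6172 0.0541 0.0773] yaw 91.0 F [-0.2  0.1 -5.2] op 0.144 g 60.0
[-0.   -0.02 -0.01]
```

Clean entry. I'll keep sliding until the carriage meets the stop.

```bash
python3 - <<'E'
from h import *
off=-.004; z0=.0545
def T(s,dz): return [*(RAIL+rot(RYAW,[s+off,0])),z0+dz]
for s in np.arange(-.08,.0011,.01):
    hit=r.line_to(T(s,.0226),.04,f_stop=22); st(round(s,3),hit); 
    if hit: break
else:
    hit=r.line_to(T(.022,.0222),.03,f_stop=18); st('stop?',hit); print(np.round(r.current_ft_torque(),2))
E
```

```text
-0.08 False t 36.4 pos [0.6175 0.0413 0.0771] yaw 91.0 F [-0.1  0.1 -5. ] op 0.146 g 60.0
-0.07 False t 36.8 pos [0.6177 0.0311 0.0771] yaw 91.0 F [ 0.6  0.5 -5.2] op 0.147 g 60.0
-0.06 False t 37.2 pos [0.6178 0.0212 0.0771] yaw 91.0 F [ 0.1  0.8 -5.1] op 0.148 g 60.0
-0.05 False t 37.6 pos [0.6179 0.0112 0.077 ] yaw 91.0 F [ 0.2  0.5 -5.4] op 0.144 g 60.0
-0.04 False t 38.0 pos [0.6181 0.0012 0.0771] yaw 91.0 F [-0.4 -0.3 -5.3] op 0.143 g 60.0
-0.03 False t 38.4 pos [ 0.6183 -0.0088  0.0771] yaw 91.0 F [-0.2  0.6 -5.4] op 0.142 g 60.0
-0.02 False t 38.8 pos [ 0.6185 -0.0188  0.0771] yaw 91.0 F [ 1.3  0.8 -4.1] op 0.146 g 60.0
-0.01 False t 39.2 pos [ 0.6186 -0.0288  0.0771] yaw 91.0 F [ 0.1  0.5 -5. ] op 0.145 g 60.0
-0.0 False t 39.6 pos [ 0.6188 -0.0388  0.0771] yaw 91.0 F [-0.8 -0.8 -5.6] op 0.141 g 60.0
stop? True t 40.1 pos [ 0.6186 -0.0509  0.0765] yaw 91.0 F [ 1.   3.6 -3.3] op 0.147 g 59.9
[ 0.8  -0.26  0.11]
```

```bash
python3 - <<'E'
from h import *
p=r.current_eef_pos(); hit=r.line_to([p[0],p[1]-.0008,.0755],.02,f_stop=10); st(hit)
gripper_open(); st('open')
r.line_to([p[0],p[1],.13],.15); r.line_to([p[0]+.03,p[1]+.05,.24],.2)
x=car6((.6191,-.0555,.0215,0,0,-89.),("wrist","scene"))
w=get_image("wrist"); s=get_image("scene")
for q in("clamp_grip",): print([(round(m['score'],2),np.round(at_z(calibration('wrist'),m['uv'],.0693),4)) for m in spotter.mark_of(q,"wrist")])
u=proj(calibration("wrist"),[.65,-.06,.05]).astype(int); u[1]=min(u[1],330); v=proj(calibration("scene"),[.65,-.06,.05]).astype(int); print(u,v)
cv2.imwrite('pics/cl.png',np.hstack([cv2.resize(w[u[1]-80:u[1]+80,u[0]-80:u[0]+80,::-1],(400,400)),cv2.resize(s[v[1]-70:v[1]+70,v[0]-70:v[0]+70,::-1],(400,400))])); st('')
E
```

```text
False t 40.4 pos [ 0.6187 -0.0508  0.0761] yaw 91.1 F [-3.2  5.5  4. ] op 0.147 g 60.0
open t 41.7 pos [ 0.6186 -0.0517  0.0755] yaw 91.0 F [-0.2  0.3 -0.2] op 1.0 g 0.0
car6 [ 6.18500e-01 -5.61000e-02  2.12000e-02 -1.86700e-01 -4.19900e-01
 -8.98335e+01]
   wrist (0.032, -0.032, 0.0435) [1.3 0. ]
   wrist (-0.032, 0.032, 0.0435) [0.4 0.4]
   wrist (-0.032, -0.032, 0.0435) [-1. -0.]
   wrist (0, 0, 0.0525) [ 0.8 -1.8]
   wrist (0, 0.076, 0.0478) [-2.1  0.8]
   scene (0.032, -0.032, 0.0435) [ 0.9 -1.2]
   scene (-0.032, 0.032, 0.0435) [-1.7  1.2]
   scene (-0.032, -0.032, 0.0435) [-2.4 -2.8]
   scene (0, 0, 0.0525) [0.2 2.4]
   scene (0, 0.076, 0.0478) [ 2.2 -0.8]
[(0.8, array([ 0.6935, -0.0534,  0.0693])), (0.4, array([ 0.6221, -0.039 ,  0.0693]))]
[284 243] [279 254]
 t 43.5 pos [ 0.6486 -0.0009  0.2399] yaw 91.0 F [ 0.  -0.3  0.5] op 1.002 g 0.0
```

View pics/cl.png

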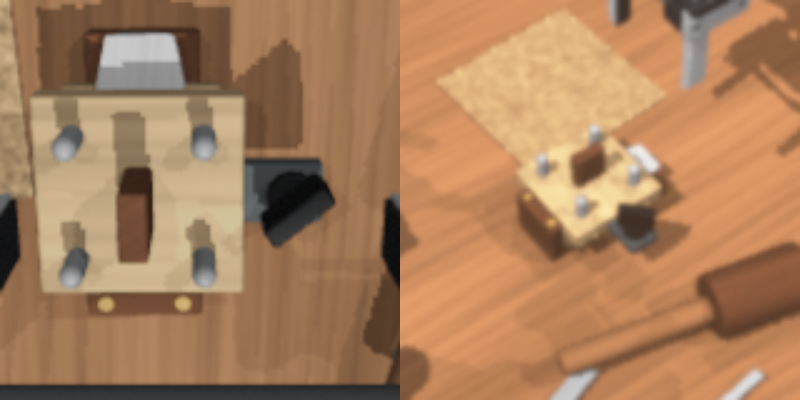

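```bash
python3 - <<'E'
from h import *
A=np.array([.6943,-.0543]); sh=.006
P=lambda y,z:[*(A+sh*np.array([np.cos(np.radians(y)),np.sin(np.radians(y))])),z]
for y in(38,-52): print(y,np.round(r.solve_ik(P(y,.075),[180,0,y]),0))
r.move_ptp(P(38,.14),[180,0,38]); r.line_to(P(38,.0755),.08); st('down'); close(25); r.hold(.2); st('closed'); print(np.round(r.current_ft_torque(),2))
for y in range(28,-60,-10):
    r.line_to(P(y,.0755),.02,frame=[180,0,y]); st(y); t=r.current_ft_torque()[2]; print(round(t,3))
    if abs(t)>.35: break
E
```

```text
38 [ 29.  48. -43.  85.  35.  61. -74.]
-52 [  19.   43.  -25.   86.   20.   56. -154.]
down t 45.3 pos [ 0.6994 -0.0505  0.076 ] yaw 38.0 F [ 0.1 -0.1 -0.2] op 1.0 g 0.0
closed t 46.7 pos [ 0.6991 -0.0506  0.0755] yaw 38.0 F [ 0.3  0.3 -1.1] op 0.115 g 24.8
[-0.06 -0.24  0.05]
28 t 47.0 pos [ 0.6996 -0.0514  0.0755] yaw 28.2 F [ 1.2  0.1 -0.2] op 0.119 g 24.9
-0.017
18 t 47.4 pos [ 0.7    -0.0524  0.0755] yaw 18.3 F [ 0.9  0.2 -0.9] op 0.113 g 24.9
-0.027
8 t 47.7 pos [ 0.7003 -0.0534  0.0755] yaw 8.4 F [ 1.5  0.3 -0.3] op 0.118 g 24.9
-0.049
-2 t 48.0 pos [ 0.7003 -0.0544  0.0755] yaw -1.6 F [1.6 0.5 0.7] op 0.116 g 24.9
-0.037
-12 t 48.4 pos [ 0.7002 -0.0555  0.0755] yaw -11.6 F [ 2.3  0.  -0.4] op 0.117 g 24.9
-0.002
-22 t 48.7 pos [ 0.6999 -0.0564  0.0755] yaw -21.6 F [1.6 0.3 0.9] op 0.117 g 24.9
-0.081
-32 t 49.0 pos [ 0.6994 -0.0574  0.0755] yaw -31.6 F [ 1.8 -0.4  0.5] op 0.116 g 24.9
-0.019
-42 t 49.3 pos [ 0.6988 -0.0586  0.0755] yaw -41.6 F [ 2.4 -1.8  0. ] op 0.114 g 24.9
0.218
-52 t 49.6 pos [ 0.6986 -0.059   0.0757] yaw -51.7 F [ 5.5 -2.1 -0.9] op 0.139 g 26.6
0.5
```

```bash
python3 - <<'E'
from h import *
A=np.array([.6943,-.0543]); sh=.006
P=lambda y,z:[*(A+sh*np.array([np.cos(np.radians(y)),np.sin(np.radians(y))])),z]
r.line_to(P(-41,.0755),.02,frame=[180,0,-41]); gripper_open(); st(''); r.line_to(P(-41,.15),.15)
r.move_ptp([.648,0,.24],[180,0,91]); 
car6((.6187,-.0556,.0215,0,0,-89.),("wrist",))
w=get_image("wrist")
r.move_ptp([.488,-.26,.30],[180,0,90]); c=calibration("wrist"); v=get_image("wrist"); save(v,'cov')
for q,z in(("cover_grip",.075),("cover",0),("wheel0_mid",.031),("board",0)): print(q,[(round(m['score'],2),np.round(m['uv']),np.round(at_z(c,m['uv'],z),4)) for m in spotter.mark_of(q,"wrist")])
u=proj(c,[.488,-.31,.03]).astype(int)
cv2.imwrite('pics/cv.png',np.hstack([cv2.resize(w[163:323,204:364,::-1],(400,400)),cv2.resize(v[u[1]-80:u[1]+80,u[0]-80:u[0]+80,::-1],(400,400))])); st(u)
E
```

```text
t 51.3 pos [ 0.6988 -0.0583  0.0755] yaw -41.0 F [-0.7 -0.3  0.2] op 1.0 g 0.0
car6 [ 6.28600e-01 -5.45000e-02  3.49000e-02  1.06140e+01 -7.22770e+00
 -8.94977e+01]
   wrist (0.032, 0.032, 0.0435) [ 0.2 -0.8]
   wrist (0.032, -0.032, 0.0435) [0.1 0.9]
   wrist (-0.032, 0.032, 0.0435) [ 0.1 -0.4]
   wrist (-0.032, -0.032, 0.0435) [-0.3  0.3]
   wrist (0, 0, 0.0525) [ 0.1 -3. ]
   wrist (0, 0.076, 0.0478) [-0.2  4.3]
cover_grip [(0.96, array([285., 235.]), array([ 0.4902, -0.3188,  0.075 ]))]
cover [(0.66, array([284., 219.]), array([ 0.4894, -0.3172,  0.    ]))]
wheel0_mid []
board []
[283 219] t 55.5 pos [ 0.4885 -0.2592  0.2999] yaw 90.1 F [-0.3 -0.1  0.4] op 1.0 g 0.0
```

View pics/cv.png

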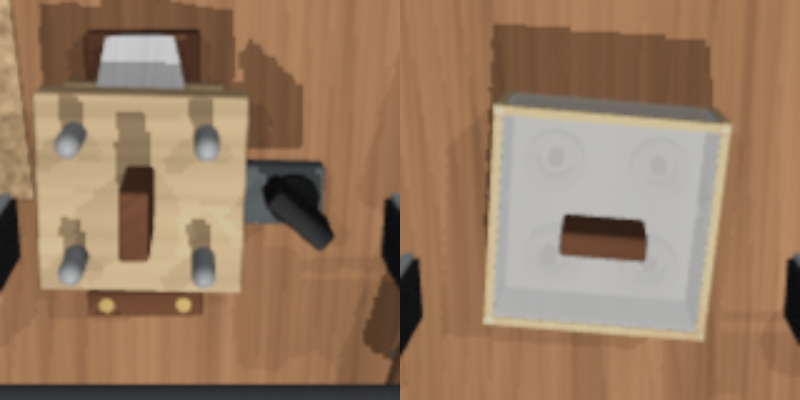

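```bash
python3 - <<'E'
from h import *
c=calibration("top"); m=np.array([at_z(c,u,.004)[:2] for u in [(264,216),(321,213),(327,272),(268,276)]]); print('mat',m.round(3).tolist(),m.mean(0))
c=calibration("wrist"); q=np.array([at_z(c,(203+(x-400)/2.5,139+y/2.5),.058)[:2] for x,y in [(492,103),(728,125),(704,337),(487,322)]]); print('cover',q.round(4).tolist(),q.mean(0))
rb=np.array([at_z(c,(203+(x-400)/2.5,139+y/2.5),.092)[:2] for x,y in [(560,235),(562,258),(645,260),(645,238)]]); print('rib top',rb.round(4).tolist(),rb.mean(0))
for y in(-4.3,175.7):
    for p in([.489,-.318,.079],[.46,.01,.085]):
        print(y,p,r.solve_ik(p,[180,0,y]))
E
```

```text
mat [[0.545, 0.1], [0.552, -0.08], [0.368, -0.092], [0.359, 0.09]] [0.45623814 0.00449998]
cover [[0.4282, -0.2458], [0.5577, -0.2577], [0.5492, -0.3854], [0.4206, -0.376]] [ 0.48894818 -0.3162397 ]
rib top [[0.4665, -0.3102], [0.4674, -0.323], [0.5113, -0.324], [0.5111, -0.3117]] [ 0.48905626 -0.31723082]
-4.3 [0.489, -0.318, 0.079] [ 57.23947594  34.34883512 -35.82277111 104.01396354  25.5673253
  49.92356561 -84.97285685]
-4.3 [0.46, 0.01, 0.085] [  32.66944962   24.71676858  -44.43826453  120.72219973   24.9801546
   43.88590889 -121.88420572]
175.7 [0.489, -0.318, 0.079] [ 77.01766382  50.91391621 -68.58362524 103.42733009  52.85274275
  65.03383068  75.4795148 ]
175.7 [0.46, 0.01, 0.085] [ 46.47465894  33.38885736 -63.31684549 120.38871405  39.55954466
  50.53951418  45.51930071]
```

```bash
python3 - <<'E'
from h import *
g=[.489,-.317]; o=[180,0,-4.1]
r.move_ptp([*g,.16],o); r.line_to([*g,.079],.08); st('down'); close(40); r.hold(.2); st('closed')
for z in (.085,.091,.099,.109): r.line_to([*g,z],.012); st(z); print(np.round(r.current_ft_torque(),2))
r.line_to([*g,.165],.05); st('up')
save(get_image("scene"),'lift'); im=cv2.imread('pics/lift.png'); cv2.imwrite('pics/liftc.png',cv2.resize(im[200:330,100:270],(680,520)))
E
```

```text
down t 58.0 pos [ 0.4893 -0.3172  0.0795] yaw -4.1 F [ 0.2 -0.  -0.1] op 1.006 g 0.0
closed t 59.4 pos [ 0.489  -0.3169  0.079 ] yaw -4.1 F [-0.1 -0.   0.8] op 0.147 g 40.0
0.085 t 60.1 pos [ 0.489  -0.317   0.0851] yaw -4.1 F [ 0.8 -0.4 -1.5] op 0.149 g 40.0
[0.07 0.04 0.02]
0.091 t 60.7 pos [ 0.4891 -0.3171  0.0911] yaw -4.1 F [ 0.1 -0.3 -1. ] op 0.148 g 40.0
[ 0.04 -0.    0.03]
0.099 t 61.5 pos [ 0.4889 -0.317   0.0989] yaw -4.1 F [-0.5  0.2 -1.9] op 0.147 g 40.0
[0.1  0.05 0.01]
0.109 t 62.5 pos [ 0.489  -0.317   0.1089] yaw -4.1 F [ 0.1 -0.1 -3.7] op 0.145 g 40.0
[0.06 0.05 0.01]
up t 63.8 pos [ 0.4888 -0.3169  0.1647] yaw -4.1 F [ 0.2  1.1 -3.5] op 0.147 g 40.0
```

View pics/liftc.png

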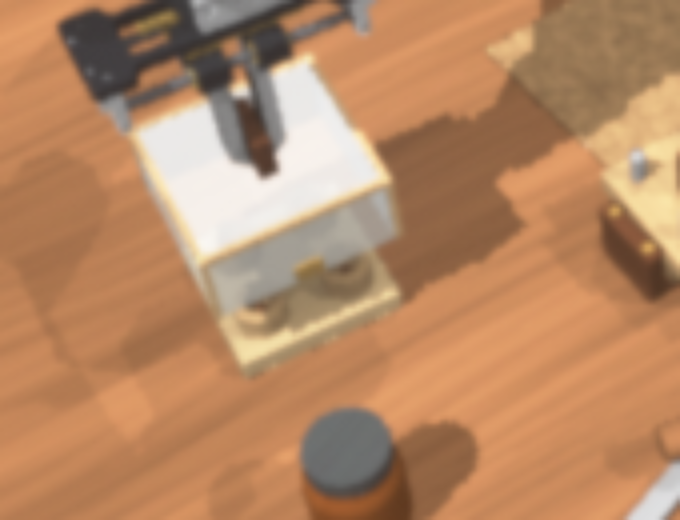

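```bash
python3 - <<'E'
from h import *
r.line_to([.452,.005,.175],.18,frame=[180,0,-2]); st('over'); r.line_to([.452,.005,.092],.08); hit=r.line_to([.452,.005,.080],.02,f_stop=3); st(hit)
gripper_open(); st('open'); r.line_to([.452,.005,.16],.12)
r.move_ptp([.489,-.25,.24],[180,0,90]); c=calibration("wrist"); v=get_image("wrist"); save(v,'bd')
for q,z in(("wheel0_mid",.031),("board",0)): print(q,[(round(m['score'],2),np.round(m['uv']),np.round(at_z(c,m['uv'],z),4)) for m in spotter.mark_of(q,"wrist")])
s=get_image("scene"); cv2.imwrite('pics/bd2.png',np.hstack([cv2.resize(v[140:300,200:360,::-1],(400,400)),cv2.resize(s[150:340,120:310,::-1],(400,400))])); st('')
E
```

```text
over t 65.8 pos [0.452  0.0044 0.1749] yaw -2.1 F [-0.   0.1 -3.2] op 0.145 g 40.0
True t 67.5 pos [0.4521 0.0049 0.0827] yaw -2.0 F [ 0.8 -0.7  3.1] op 0.144 g 40.0
open t 68.8 pos [0.4516 0.0048 0.0827] yaw -2.0 F [ 0.1 -0.4  0. ] op 1.002 g 0.0
wheel0_mid [(0.87, array([305., 224.]), array([ 0.5162, -0.2883,  0.031 ]))]
board [(0.51, array([417.,   4.]), array([ 0.6461, -0.0273,  0.    ]))]
 t 71.5 pos [ 0.4891 -0.2497  0.24  ] yaw 90.0 F [-0.1 -0.  -0.7] op 0.998 g 0.0
```

View pics/bd2.png

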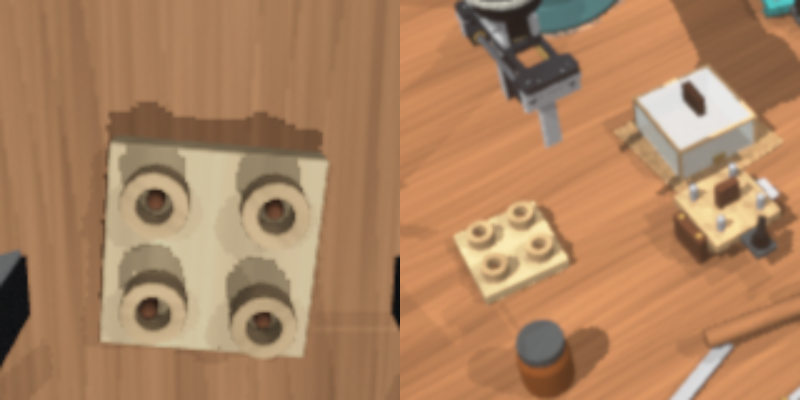

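```bash
cat >> h.py <<'E'
CAR=RAIL+rot(RYAW,[.013,0]); PIN={0:(.032,.032,73),1:(-.032,.032,109),2:(-.032,-.032,136),3:(.032,-.032,46)}
def pick(w,yaw,z=.042):
    r.move_ptp([*w,.13],[180,0,yaw]); r.line_to([*w,z+.0005],.12); close(20); st('pick'); r.line_to([*w,.14],.15)
    ok=.3<r.current_opening()<.45; st('ok' if ok else 'MISSED'); return ok
def place(k):
    x,y,yaw=PIN[k]; p=CAR+rot(RYAW,[x,y]); r.move_ptp([*p,.14],[180,0,yaw]); st('hover')
    if not .3<r.current_opening()<.45: print('LOST'); return False
    for d in [(0,0),(.002,0),(-.002,0),(0,.002),(0,-.002)]:
        r.line_to([p[0]+d[0],p[1]+d[1],.108],.12); hit=r.line_to([p[0]+d[0],p[1]+d[1],.0755],.06,f_stop=6); z=r.current_eef_pos()[2]; st('down',d,hit)
        if z<.0795: break
    else: return False
    gripper_open(); q=r.current_eef_pos(); r.line_to([q[0],q[1],.13],.15); st('done'); return True
E
python3 - <<'E'
from h import *
c=calibration("wrist"); W=[at_z(c,(200+x/2.5,140+y/2.5),.042)[:2] for x,y in [(155,201),(275,213),(152,307),(263,323)]]; print(np.round(W,4).tolist())
np.save('W.npy',W)
for cam in("scene","top"):
    get_image(cam); print(cam,[(round(m['score'],2),np.round(at_z(calibration(cam),m['uv'],.031),3)) for m in spotter.mark_of("wheel0_mid",cam)])
for y in(73,109,136,46): print(y,np.round(r.solve_ik([.62,-.05,.1],[180,0,y])))
for y in(41,131): print(y,np.round(r.solve_ik([.49,-.31,.05],[180,0,y])))
E
```

```text
[[0.4615, -0.2806], [0.5222, -0.2868], [0.4589, -0.3385], [0.5173, -0.3476]]
scene [(0.53, array([ 0.52 , -0.285,  0.031]))]
top [(0.64, array([ 0.515, -0.284,  0.031]))]
73 [ 37.  41. -50.  97.  36.  59. -42.]
109 [ 41.  45. -57.  97.  42.  62. -11.]
136 [ 43.  48. -62.  97.  46.  65.  14.]
46 [ 33.  39. -44.  97.  32.  57. -66.]
41 [ 60.  38. -41. 105.  33.  49. -46.]
131 [ 72.  47. -59. 105.  48.  57.  33.]
```

```bash
python3 - <<'E'
from h import *
W=np.load('W.npy')
if pick(W[1],41) : print(place(0))
v=get_image("wrist"); save(v,'p0')
c=calibration("wrist"); print([(round(m['score'],2),np.round(at_z(c,m['uv'],.065),4)) for m in spotter.mark_of("wheel0_mid","wrist")], CAR+rot(RYAW,[.032,.032]))
E
```

```text
pick t 74.4 pos [ 0.5222 -0.2868  0.0425] yaw 41.0 F [-0.7 -1.   0.9] op 0.369 g 20.0
ok t 75.2 pos [ 0.5217 -0.2868  0.1392] yaw 41.0 F [-0.6  0.2  0.5] op 0.373 g 20.0
hover t 76.1 pos [ 0.6512 -0.0889  0.1395] yaw 72.8 F [ 0.1 -0.3 -1.8] op 0.372 g 20.0
down (0, 0) True t 77.1 pos [ 0.652  -0.0873  0.0762] yaw 73.0 F [ 2.7 -0.3  1.5] op 0.365 g 20.9
done t 78.1 pos [ 0.6565 -0.0894  0.1289] yaw 73.0 F [ 0.4  0.  -0.7] op 0.989 g 0.0
True
[(0.64, array([ 0.649 , -0.0893,  0.065 ]))] [ 0.65168048 -0.08693467]
```

```bash
python3 - <<'E'
from h import *
r.move_ptp([.648,.01,.26],[180,0,91]); c=calibration("wrist"); v=get_image("wrist"); save(v,'p0b')
print([(round(m['score'],2),np.round(at_z(c,m['uv'],.065),4)) for m in spotter.mark_of("wheel0_mid","wrist")])
print([np.round(at_z(c,m['uv'],.065),4) for m in spotter.mark_of("pin0","wrist")])
u=proj(c,[.65,-.06,.05]).astype(int); print(u)
s=get_image("scene"); cv2.imwrite('pics/p0c.png',np.hstack([cv2.resize(v[u[1]-80:u[1]+80,u[0]-80:u[0]+80,::-1],(400,400)),cv2.resize(s[190:310,220:340,::-1],(400,400))])); st('')
E
```

```text
[(0.82, array([ 0.65  , -0.0911,  0.065 ]))]
[array([ 0.5859, -0.0222,  0.065 ]), array([ 0.6508, -0.0189,  0.065 ]), array([ 0.5852, -0.0844,  0.065 ]), array([ 0.651 , -0.0855,  0.065 ]), array([ 0.4761, -0.2444,  0.065 ])]
[284 245]
 t 79.1 pos [0.6478 0.0089 0.2587] yaw 90.9 F [ 0.2  0.4 -0.3] op 1.003 g 0.0
```

View pics/p0c.png

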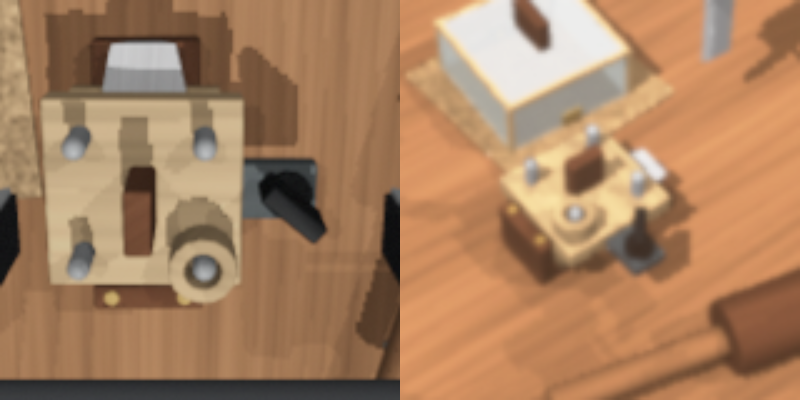

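```bash
sed -i 's/1:(-.032,.032,109)/1:(-.032,.032,32)/; s/^CAR=RAIL+rot(RYAW,\[.013,0\])/CAR=RAIL+rot(RYAW,[.012,0])/' h.py
python3 - <<'E'
from h import *
W=np.load('W.npy')
r.move_ptp([.489,-.25,.24],[180,0,90]); v=get_image("wrist"); save(v,'bd3'); a=cv2.imread('pics/bd.png'); d=np.abs(a.astype(int)-v[:,:,::-1]).sum(2); m=d[190:290,235:340]
ys,xs=np.nonzero(m>120); print('changed',len(xs),xs.min()+235 if len(xs) else 0,xs.max()+235 if len(xs) else 0,ys.min()+190 if len(ys) else 0,ys.max()+190 if len(ys) else 0)
if pick(W[0],41): print(place(1))
E
```

```text
changed 577 239 330 199 275
pick t 82.9 pos [ 0.4615 -0.2806  0.0425] yaw 41.0 F [ 0.7 -0.   0.2] op 0.383 g 20.0
ok t 83.7 pos [ 0.461  -0.2805  0.1393] yaw 41.0 F [-0.3  0.3 -0.9] op 0.381 g 20.0
hover t 84.9 pos [ 0.6502 -0.0237  0.1396] yaw 31.9 F [ 0.2 -1.1  0.1] op 0.379 g 20.0
down (0, 0) True t 85.8 pos [ 0.6504 -0.0222  0.0755] yaw 32.0 F [ 0.3 -0.6  4.7] op 0.381 g 20.0
done t 87.4 pos [ 0.65   -0.0224  0.1299] yaw 32.0 F [-1.  -0.  -1.3] op 0.997 g 0.0
True
```

Clean this time. Now wheels 3 and 4.

```bash
python3 - <<'E'
from h import *
W=np.load('W.npy')
for i,k in((3,3),(2,2)):
    if not(pick(W[i],41 if k==3 else 131) and place(k)): print('FAIL',k); break
r.move_ptp([.63,.01,.26],[180,0,91]); c=calibration("wrist"); v=get_image("wrist"); save(v,'f1')
print([(round(m['score'],2),np.round(at_z(c,m['uv'],.065),4)) for m in spotter.mark_of("wheel0_mid","wrist")])
u=proj(c,[.63,-.06,.05]).astype(int); s=get_image("scene"); cv2.imwrite('pics/f1c.png',np.hstack([cv2.resize(v[u[1]-80:u[1]+80,u[0]-80:u[0]+80,::-1],(400,400)),cv2.resize(s[170:330,140:300+20,::-1],(400,400))])); st('')
E
```

```text
pick t 90.5 pos [ 0.5173 -0.3476  0.0425] yaw 41.0 F [ 0.5 -0.8 -0.9] op 0.37 g 20.0
ok t 91.3 pos [ 0.5168 -0.3475  0.1392] yaw 41.0 F [ 0.  -1.  -0.5] op 0.362 g 20.0
hover t 92.4 pos [ 0.5875 -0.0889  0.1396] yaw 45.9 F [-0.8 -0.1 -0.4] op 0.368 g 20.0
down (0, 0) True t 93.3 pos [ 0.5873 -0.0869  0.0756] yaw 46.0 F [0.5 0.6 6.1] op 0.369 g 19.9
done t 94.8 pos [ 0.5868 -0.0875  0.1297] yaw 46.0 F [ 0.7 -0.8 -0.8] op 1.0 g 0.0
pick t 98.3 pos [ 0.4587 -0.3387  0.0425] yaw 131.0 F [-1.5 -1.5  1.9] op 0.363 g 20.0
ok t 99.1 pos [ 0.4585 -0.3385  0.1393] yaw 131.0 F [0.3 0.5 0.4] op 0.362 g 20.0
hover t 100.4 pos [ 0.5865 -0.0246  0.1396] yaw 135.9 F [ 0.6 -0.1 -0.8] op 0.364 g 20.0
down (0, 0) True t 101.3 pos [ 0.5862 -0.0233  0.0756] yaw 136.0 F [ 0.2 -0.5  3.1] op 0.366 g 20.0
done t 102.9 pos [ 0.5858 -0.0237  0.1298] yaw 136.0 F [ 0.1 -0.3  0.1] op 0.998 g 0.0
[(0.85, array([ 0.6487, -0.0829,  0.065 ])), (0.22, array([ 0.4395, -0.0018,  0.065 ]))]
 t 103.7 pos [0.6294 0.0093 0.2584] yaw 91.0 F [-0.5 -0.3  0.1] op 0.997 g 0.0
```

View pics/f1c.png

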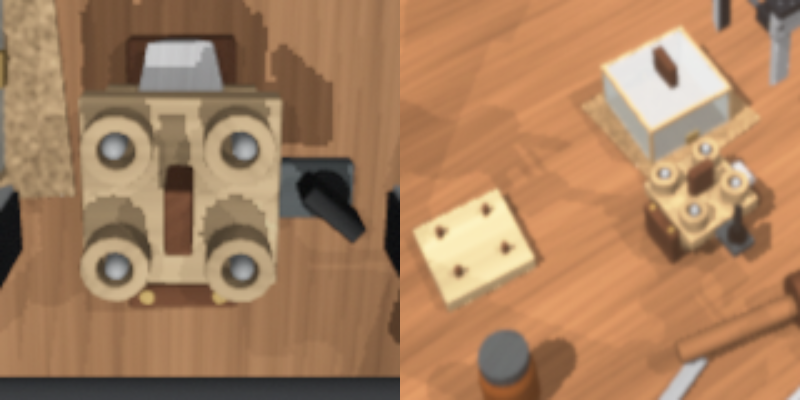

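All four wheels sit flat on their pins, the board is in place and the cover is on the mat. My first release nudged the carriage, so I'll push it gently towards the stop to be sure it is home.

```bash
python3 - <<'E'
from h import *
x0=.6180
r.move_ptp([x0,.055,.16],[180,0,91]); close(10); r.line_to([x0,.055,.062],.15); st('low')
prev=None
for y in np.arange(.03,-.012,-.002):
    hit=r.line_to([x0+.0005,y,.062],.02,f_stop=9); F=r.current_wrist_force()
    if hit or abs(F[1])>1.5: st(round(y,3),hit)
    if hit: break
p=r.current_eef_pos(); r.line_to([p[0],.05,.062],.1); r.line_to([p[0],.05,.2],.2); gripper_open()
r.move_ptp([.63,.01,.26],[180,0,91]); v=get_image("wrist"); save(v,'f2'); st('')
a=cv2.imread('pics/f1.png').astype(int); b=v[:,:,::-1].astype(int); print('diff px',(np.abs(a-b).sum(2)[130:300,190:380]>90).sum())
E
```

```text
low t 106.4 pos [0.6184 0.0553 0.0628] yaw 91.0 F [-0.7  0.8  0.6] op 0.007 g 0.0
0.004 False t 111.1 pos [0.6183 0.0052 0.0621] yaw 91.1 F [-2.3  6.6  1. ] op 0.003 g 3.3
0.002 False t 111.3 pos [0.6179 0.0049 0.0621] yaw 91.1 F [-2.4 14.9  1.5] op 0.006 g 7.0
-0.0 False t 111.6 pos [0.6175 0.0046 0.0621] yaw 91.2 F [-5.3 21.9  0.9] op 0.006 g 10.8
-0.002 False t 111.8 pos [0.6174 0.0045 0.0622] yaw 91.3 F [-6.  29.3  0.3] op 0.003 g 14.8
-0.004 False t 112.1 pos [0.6174 0.0043 0.0624] yaw 91.4 F [-6.2 37.5 -1.4] op 0.004 g 18.7
-0.006 False t 112.3 pos [0.6174 0.0041 0.0626] yaw 91.4 F [-6.5 45.8 -0.3] op 0.002 g 22.7
-0.008 False t 112.6 pos [0.6174 0.0039 0.0629] yaw 91.5 F [-6.6 52.3  0.9] op 0.005 g 26.6
-0.01 False t 112.8 pos [0.6173 0.0037 0.063 ] yaw 91.6 F [-6.4 61.2  0.9] op 0.007 g 30.6
 t 116.3 pos [0.6298 0.0101 0.2598] yaw 91.0 F [ 0.1  0.3 -0.5] op 1.004 g 0.0
diff px 1440
```

```bash
python3 - <<'E'
from h import *
v=cv2.imread('pics/f2.png'); s=get_image("scene"); u=[272,245]
cv2.imwrite('pics/f2c.png',np.hstack([cv2.resize(v[150:310,200:360],(400,400)),cv2.resize(s[170:330,140:320,::-1],(400,400))]))
E
```

```text
(no output)
```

View pics/f2c.png

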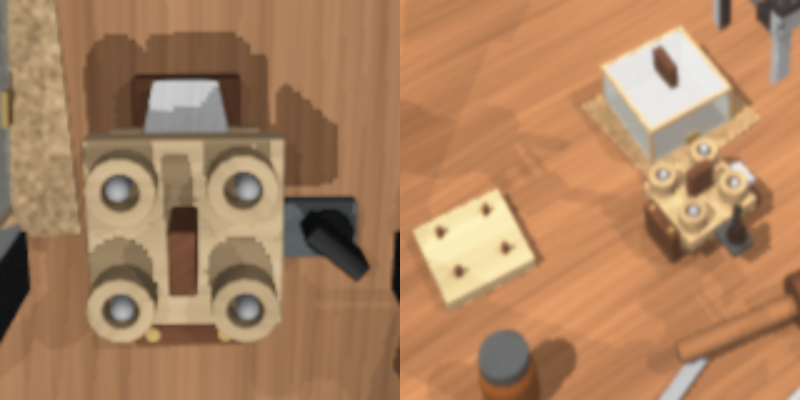

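```bash
python3 -c "
from h import *
print(workorder.hand_in())"
```

```text
the job is handed in; nothing more can be done
None
```

I handed the job in at about 116 s of the 210 s: the carriage is home against the stop and clamped, the cover is upright on the mat, the board is still in place, and all four wheels lie flat on the carriage pins; the hand-in returned no verdict, and the final push against the stop reached 61 N at the fingertips, more than the 9 N I intended.

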